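# Make up the front-end and gearbox kits for the truck

### The job

Make up the two kits for the truck on the stand: put the longer of the two shock absorbers, the propeller shaft and the bare wheel in the oblong tray, and the motor and the larger of the two gears in the round dish. Set each one down on the tray's floor beside the others, neither dropped nor leaning nor lying on another, the wheel, gear and motor the same way up as they are now. Leave the shorter shock, the smaller gear and the screw jar where they are.

Things in the scene. Friction and masses are not known exactly. Their poses are not given: they have to be found in the camera images.
- long_shock: The longer coil-over shock absorber of a model truck, lying on the mat: 110 mm long overall, steel spring 20 mm across over the middle 64 mm of it, dark eyelets at both ends; 45 g. Origin at the middle of its length on its centre line (10 mm above what it lies on); x runs along it. Take it across the spring at the origin.
- short_shock: The shorter shock absorber, the same build and 20 mm thick but only 76 mm long; it stays where it is. Origin at the middle of its length on its centre line; x runs along it.
- prop_shaft: Black telescopic propeller shaft, 140 mm long, lying on the mat: round tube 14 mm across in the middle, a square fork 16 by 16 mm and 22 mm long at each end; 40 g. Origin at the middle of its length on its centre line (8 mm above what it lies on); x runs along it. The 14 mm tube spans from 50 mm behind to 20 mm ahead of the origin.
- wheel: Bare black model-truck wheel without tyre, lying flat with its spoked, dished side up: 50 mm across, 26 mm high; 60 g. Origin at the centre of its underside, z up through its axle.
- motor: Small electric motor, standing on its black end with its thin shaft up: steel can 28 mm across, 38 mm high, with a 10 mm shaft on top (48 mm in all); 72 g. Origin at the centre of its underside, z up along the shaft.
- large_gear: The larger of two plain steel spur gears, lying flat with its hub up: 52 mm across the teeth, 8 mm thick, hub 17 mm across rising to 14 mm; 100 g. Origin at the centre of its underside, z up.
- small_gear: The smaller steel gear, 34 mm across, 8 mm thick, its hub 17 mm across rising to 14 mm; it stays where it is. Origin at the centre of its underside, z up.
- jar: Small clear screw jar with a black ribbed lid, 39 mm across, 30 mm high, standing among the stock; it stays where it is. Origin at the centre of its underside.
- tray: Fixed oblong steel tray, 240 mm along its x, 140 mm along its y, 20 mm high (a rolled rim makes it 23 mm), walls and floor 4 mm thick (inside 232 by 132 mm). Origin at the centre of its underside, which rests on the mat (mat top 3 mm above the table); the floor inside is 4 mm above the origin.
- dish: Fixed round steel dish, 150 mm across at the rim, 22 mm high, walls and floor 4 mm thick, sides sloping in to a flat floor 128 mm across. Origin at the centre of its underside, which rests on the mat; the floor inside is 4 mm above the origin.

How it is judged:
By the outcome, as a careful person would: the job done as asked, in the order asked, and still so for the second after the job is handed in, with the robot touching nothing.
It also fails if it takes over 128 s, if anything falls off the work surface, if the arm or the gripper's body presses on something with over 40 N, if the wrist force passes 120 N, or if a joint passes its speed limit or range.

### The arm

A 7-joint arm with a two-finger parallel gripper is mounted at the origin on the work surface. World frame = base frame: x ahead of the robot, y to its left, z up, the work surface at z = 0. Lengths are in m, angles in degrees, forces in N, time in s.
With the tool pointing down it reaches from about 0.425 to 0.95 m from the base axis. Payload 4.7 kg.
Tool frame: the origin (TCP) lies on the centre line of the jaws, within the pads' length; the fingertips stand r.tip_reach ahead of it and the grasp point (between the pads) lies 11 mm behind it (r.tip_reach is the distance from the TCP to the fingertips, in m); z points along the fingers, y is the line along which they close (so a half turn about z gives the same grasp; the last joint's range is limited). The gripper opens to 87 mm and grips with 3 to 60 N. Pads are 19 mm wide; open, the fingers measure 117 mm over their backs; the gripper's body (75 mm by 190 mm) begins 51 mm behind the grasp point.
Start: joints at [-70.468, 26.849, -2.785, 87.806, 1.381, 65.374, -4.715], TCP at [0.244, 0.629, 0.231] pointing down, gripper open.
Joint ranges: [-148.3, 148.3], [-19.14, 114.17], [-79.39, 73.82], [5.75, 140.21], [-59.74, 239.74], [12.07, 113.84], [-152.46, 152.46]. Speed limits (degrees/s): [147.25, 147.25, 180, 180, 180, 180, 180].

### API

Orientations are given as a 3x3 rotation matrix whose columns are the frame's x, y, z axes.
In Python, from cell import r gives the robot as it stands.
- The arm moves only by the tool carry_out, never from a script. Its argument "commands" is a list of rows, each a list of 4 numbers: the shift along the tool's x, y, z in m, then the turn about the tool's z in rad. A call has 1 to 8 rows; each row shifts and turns the commanded pose from where the row before left it, along the tool's axes as they then stand; what a row does not reach is not made up. A row lasts 1/12 s, in which the tool goes at most 41.7 mm and 7.16 degrees, less where a joint would pass 70% of its speed; a pose out of reach is approached as far as the arm can. A call with a gripper value outside its range is refused whole. "claw" is the closure, from 0 (fully open) to 1 (shut), set as the call begins (left out, the last holds). The fingers move at their own pace and stop on an object; "force" is the grip in N (left out, the last holds). Time passes only in rows, so rows that do not move let the fingers close. It gives the time, the measured TCP pose, the force, the opening and the grip force at its end, in the units of the state.
- r.read_state(): the state, without advancing time (a new reading comes with each control period).
- r.grab_frame(name): name is "scene" or "top"; returns a dict with "frame" (384x512x3 uint8, blue, green, red), "camera_matrix" (3x3 intrinsics, pixels), "origin" and "attitude" of the camera in the world. Camera axes: x right, y down, z forward; pixel columns grow to the right and rows downward; lengths in m; the calibration is good to about 2 mm. A picture is of the moment at which its call begins. There is no depth.
- r.close_job(): hands the job in; it is judged then, once.
The state is a dict: "time_s": time; "joint_positions": joint angles; "qd": joint speeds; "effort": joint torques, N m; "tool_pos": TCP position; "orientation": TCP orientation; "force": force on the tool from outside, world axes, zero at the start; "moment": the same for the moment, N m; "opening": finger opening in m; "grip_force": force on a finger pad.
Only numpy, scipy, OpenCV 4.12 (cv2) and the standard library are available. Lean on these libraries where they do the work, as an engineer would, in place of code of your own. Each camera call takes 0.05 s, during which the arm holds its last target. There are 200 camera calls.

## Working session

There is one attempt and no reset: what is moved stays moved. The work goes in short steps, Python scripts to look and compute and a tool call to move; the robot and the scene stay as the last step left them, time stands still between calls to the robot, and variables do not carry over. Pictures are saved under pics/ and viewed, at most 14 in all, crops included, and the job is handed in when it is done.

Besides the shell and the picture viewer there is one more tool, called after "Request:" in YAML: its name, and indented under it one key for each argument. carry_out: Moves the arm, as the interface text tells. Its arguments: {"type":"object","properties":{"commands":{"type":"array","items":{"type":"array","items":{"type":"number"}}},"claw":{"type":"number"},"force":{"type":"number"}},"required":["commands"]}

```bash
mkdir -p pics; ls; python3 - <<'E'
from cell import r
import cv2
s=r.read_state();print(s,r.tip_reach)
for n in("scene","top"):
    f=r.grab_frame(n);cv2.imwrite(f"pics/{n}0.png",f["frame"]);print(n,f["camera_matrix"],f["origin"],f["attitude"])
E
```

```text
pics
{'time_s': 0.0, 'joint_positions': array([-70.46885251,  26.8967311 ,  -2.78548049,  87.8737772 ,
         1.38042849,  65.3755876 ,  -4.71492532]), 'qd': array([ 0.02175587, -0.01930879, -0.03769313,  0.06534109,  0.02980867,
       -0.05879583,  0.03671205]), 'effort': array([ 1.99091789e-05, -5.07983816e+01, -8.08284874e-02, -2.36157650e+01,
       -6.13897154e-02,  3.77599150e-02,  1.75120890e-04]), 'tool_pos': array([0.24371742, 0.6288328 , 0.22950586]), 'orientation': array([[-9.32426186e-01,  3.61359900e-01, -6.56101745e-04],
       [ 3.61360492e-01,  9.32424349e-01, -1.85164627e-03],
       [-5.73454691e-05, -1.96361272e-03, -9.99998070e-01]]), 'force': array([ 0.59735234,  0.41536346, -0.69252732]), 'moment': array([ 0.01417836,  0.03727094, -0.00983887]), 'grip_force': 0.0, 'opening': 0.08717247143730876} 0.008
scene [[353.64964172   0.         253.76568835]
 [  0.         353.64964172 189.07755823]
 [  0.           0.           1.        ]] [0.94543855 0.29265581 0.68139915] [[-0.59692448  0.63361549 -0.49215097]
 [ 0.80208397  0.45714695 -0.38428892]
 [-0.0185061  -0.62413787 -0.78109503]]
top [[411.21933343   0.         259.95796229]
 [  0.         411.21933343 189.42248732]
 [  0.           0.           1.        ]] [0.4068776  0.00838368 1.04693681] [[ 0.02803417 -0.98702268  0.15811488]
 [-0.99958475 -0.02873529 -0.00214946]
 [ 0.00666504 -0.15798897 -0.98741838]]
```

```bash
python3 -c "
import cv2
for n in('scene','top'):
    cv2.imwrite(f'pics/{n}0b.png',cv2.resize(cv2.imread(f'pics/{n}0.png'),(800,600),interpolation=cv2.INTER_CUBIC))"
```

```text
(no output)
```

View pics/top0b.png

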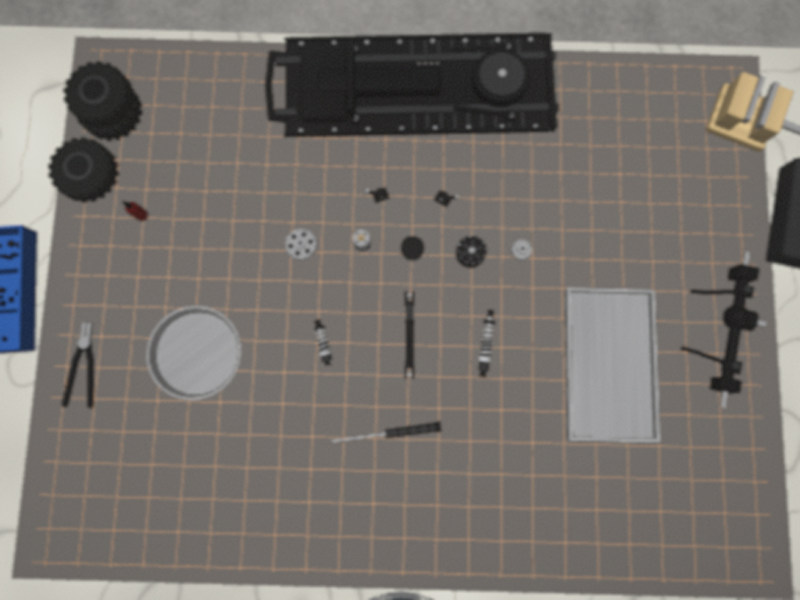

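View pics/scene0b.png

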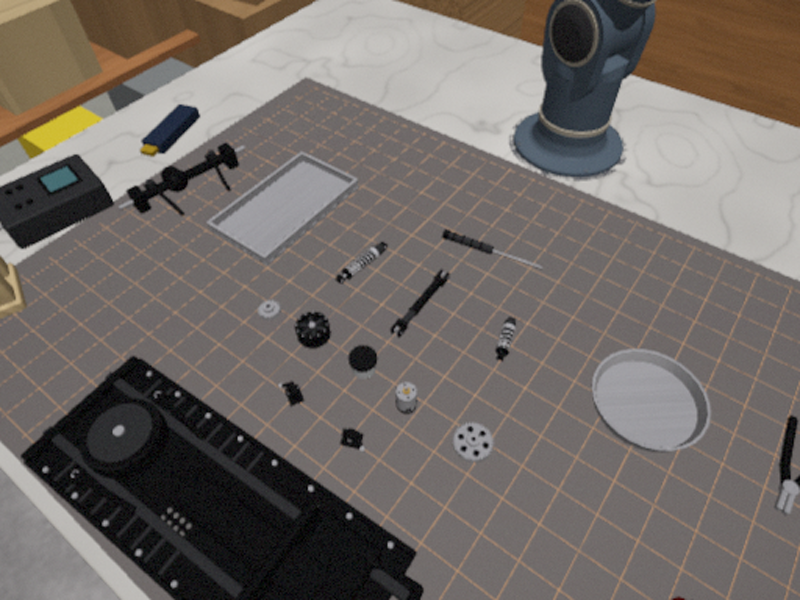

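The top view (in 800x600 pixels) shows the large gear at (300,243), motor (361,238), jar (412,247), wheel (471,251) and small gear (522,249). Below them are the short shock (323,342), prop shaft (409,334) and long shock (487,343), with the dish at (194,352) and the tray at (613,365). The scene view shows the same layout: long shock (362,262), shaft (420,303), wheel (312,330), motor (406,397) and large gear (473,441).

```bash
cat > h.py <<'E'
import cv2,numpy as np
from cell import r
def ray(f,px,z):
    d=f["attitude"]@np.linalg.solve(f["camera_matrix"],[px[0],px[1],1]);o=np.array(f["origin"])
    return (o+d*(z-o[2])/d[2])[:2]
def blobs(im):
    h=im.astype(int);g=h.sum(2)/3;med=cv2.medianBlur(im,5)
    sat=h[:,:,2]-h[:,:,0]
    m=((np.abs(g-np.median(g[150:250,180:330]))>22)&(sat<28)).astype(np.uint8)
    return m
def meas(f,seed,z,half=30,clo=3):
    """contour nearest the seed (800x600 px) cast onto plane z: centroid, min-area rect in the world"""
    s=np.array(seed)/1.5625;x0,y0=np.maximum((s-half).astype(int),0)
    m=blobs(f["frame"])[y0:y0+2*half,x0:x0+2*half]
    m=cv2.morphologyEx(m,cv2.MORPH_CLOSE,np.ones((clo,clo)))
    c,_=cv2.findContours(m,cv2.RETR_EXTERNAL,cv2.CHAIN_APPROX_NONE)
    c=[k for k in c if len(k)>8]
    k=min(c,key=lambda k:abs(cv2.pointPolygonTest(k,tuple(map(float,s-[x0,y0])),True)) if cv2.pointPolygonTest(k,tuple(map(float,s-[x0,y0])),False)<0 else -len(k))
    P=np.array([ray(f,p[0]+[x0,y0],z) for p in k])
    rc=cv2.minAreaRect((P*1000).astype(np.float32))
    M=cv2.moments((P*1000).astype(np.float32).reshape(-1,1,2))
    cen=(M["m10"]/M["m00"],M["m01"]/M["m00"])
    b=cv2.boxPoints(rc);e=[b[1]-b[0],b[2]-b[1]];e=max(e,key=np.linalg.norm)
    return np.round(cen,1),np.round(rc[0],1),np.round(sorted(rc[1]),1),round(np.degrees(np.arctan2(e[1],e[0]))%180,1)
S={"long":((487,343),(362,262),.013,30),"short":((323,342),(507,338),.013,30),"prop":((409,334),(420,303),.011,38),
"wheel":((471,251),(312,330),.018,22),"motor":((361,238),(406,397),.022,20),"lgear":((300,243),(473,441),.008,20),
"sgear":((522,249),(269,309),.008,15),"jar":((412,247),(363,358),.018,15),"tray":((613,365),(283,205),.025,62),"dish":((194,352),(650,398),.025,45)}
E
python3 - <<'E'
from h import *
T=r.grab_frame("top");C=r.grab_frame("scene")
for n,(a,b,z,h) in S.items():
    for f,s in((T,a),(C,b)):
        try: print(n,*meas(f,s,z,h if f is T else h+8))
        except Exception as e: print(n,e)
m=np.hstack([blobs(T["frame"])[120:300],blobs(C["frame"])[80:260]])*255
m=cv2.resize(m[:, :],(800,300));cv2.imwrite("pics/mask.png",m)
E
```

```text
long [ 498.  -124.8] [ 495.6 -123.7] [ 8.  10.3] 77.5
long [ 499.9 -123.8] [ 500.5 -125.2] [ 24.1 112.4] 174.6
short [470.7 132.6] [473.9 134.2] [16.6 35.4] 25.7
short [495.6 139. ] [495.2 138.3] [19.1 79.7] 18.0
prop [ 5.083e+02 -1.000e-01] [510.7   0.6] [ 17.9 136.9] 1.5
prop [ 5.1e+02 -4.0e-01] [ 5.107e+02 -2.000e-01] [ 23.  147.7] 1.7
wheel [649.  -97.4] [648.6 -97. ] [51.4 52.5] 1.7
wheel [650.8 -96.7] [650.7 -96.4] [50.3 68.3] 54.4
motor [662.6  83.2] [661.9  84.1] [28.2 34.2] 2.1
motor [658.4  78.7] [661.4  80.8] [27.3 46.5] 35.4
lgear [657.1 185.2] [655.9 184.5] [46.6 48.1] 2.9
lgear [655.  182.9] [655.3 183.5] [50.3 50.3] 20.7
sgear [ 658.3 -183.1] [ 657.4 -182.3] [29.3 30.2] 136.4
sgear [ 656.7 -184.7] [ 657.2 -184.8] [30.7 31.3] 3.8
jar [ 6.526e+02 -6.000e-01] [652.3  -0.7] [38.5 39.4] 1.7
jar [646.2  -6.1] [645.8  -5.8] [40.3 41.5] 36.0
tray [ 472.6 -323.8] [ 473.2 -324.1] [142.3 242.6] 0.2
tray [ 472.9 -323.5] [ 472.2 -324. ] [143.5 243.7] 0.1
dish [469.5 332.4] [473.5 338.3] [141.1 149. ] 33.1
dish [474.1 340.4] [473.1 340.5] [148.8 149.4] 126.0
```

View pics/mask.png

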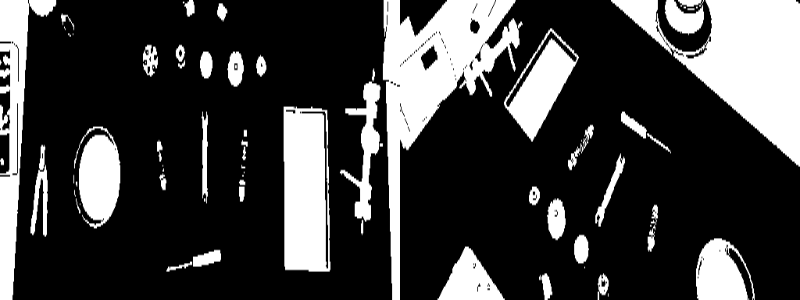

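Sizes match the given ones and the two views agree to a few mm. I'll align the tool with the world axes and go to the long shock at about (0.500, -0.125), axis 174.6°.

Request:
carry_out:
  commands:
    - [0,0,0.025,-0.0925]
    - [0,0,0.025,-0.0925]
    - [0,0,0.025,-0.0925]
    - [0,0,0.025,-0.0925]
    - [-0.015,-0.034,0,0]
    - [-0.015,-0.034,0,0]
    - [-0.015,-0.034,0,0]
    - [-0.015,-0.034,0,0]
  claw: 0.4
  force: 15

```text
time_s: 0.87
tool_pos: [0.3043, 0.4917, 0.1299]
orientation: [[-1.0, -0.001, -0.0], [-0.001, 1.0, -0.001], [0.0, -0.001, -1.0]]
force: [0.7, 0.2, -0.4]
opening: 0.0533
grip_force: 0.0
```

Request:
carry_out:
  commands:
    - [-0.015,-0.036,0,0]
    - [-0.015,-0.036,0,0]
    - [-0.015,-0.036,0,0]
    - [-0.015,-0.036,0,0]
    - [-0.015,-0.036,0,0]
    - [-0.015,-0.036,0,0]
    - [-0.015,-0.036,0,0]
    - [-0.015,-0.036,0,0]

```text
time_s: 1.53
tool_pos: [0.4244, 0.2037, 0.1307]
orientation: [[-1.0, -0.0, 0.0], [-0.0, 1.0, 0.0], [-0.0, 0.0, -1.0]]
force: [1.2, -0.4, -0.4]
opening: 0.0523
grip_force: 0.0
```

Request:
carry_out:
  commands:
    - [-0.01,-0.036,0,0]
    - [-0.01,-0.036,0,0]
    - [-0.01,-0.036,0,0]
    - [-0.01,-0.036,0,0]
    - [0,-0.036,0,0]
    - [0,-0.036,0,0]
    - [0,-0.036,0,0.047]
    - [0,-0.036,0,0.047]

```text
time_s: 2.2
tool_pos: [0.4624, -0.0843, 0.1307]
orientation: [[-0.995, 0.096, 0.001], [0.096, 0.995, 0.0], [-0.001, 0.0, -1.0]]
force: [1.3, -0.2, -0.5]
opening: 0.0524
grip_force: 0.0
```

Request:
carry_out:
  commands:
    - [-0.0207,-0.0185,0,0]
    - [-0.0206,-0.0184,0,0]
    - [0,0,0.03,0]
    - [0,0,0.03,0]
    - [0,0,0.03,0]
    - [0,0,0.018,0]
    - [0,0,0.009,0]
    - [0,0,0,0]

```text
time_s: 2.87
tool_pos: [0.4994, -0.1231, 0.0127]
orientation: [[-0.996, 0.094, -0.003], [0.094, 0.996, 0.001], [0.003, 0.0, -1.0]]
force: [0.1, -0.1, 0.4]
opening: 0.0522
grip_force: 0.0
```

```bash
python3 - <<'E'
from h import *
for n in("scene","top"):
    f=r.grab_frame(n)["frame"]
    s=np.array(S["long"][1 if n=="scene" else 0])/1.5625;x,y=(s-[45,40]).astype(int)
    cv2.imwrite(f"pics/a{n}.png",cv2.resize(f[y:y+80,x:x+90],None,fx=4,fy=4,interpolation=cv2.INTER_CUBIC))
cv2.imwrite("pics/a.png",np.hstack([cv2.imread("pics/ascene.png"),cv2.imread("pics/atop.png")]))
E
```

```text
(no output)
```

View pics/a.png

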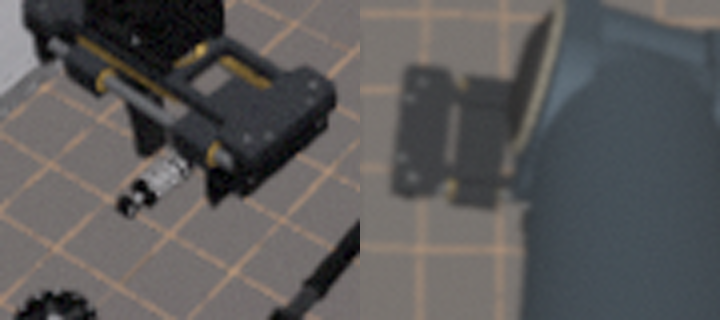

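The shock (crop (155,185)) lies between the open fingers and the TCP is where I intended, so I'll close and lift.

Request:
carry_out:
  commands:
    - [0,0,0,0]
    - [0,0,0,0]
    - [0,0,0,0]
    - [0,0,0,0]
    - [0,0,0,0]
    - [0,0,0,0]
  claw: 1
  force: 15

```text
time_s: 3.47
tool_pos: [0.5001, -0.1231, 0.0136]
orientation: [[-0.996, 0.094, 0.0], [0.094, 0.996, 0.0], [-0.0, 0.0, -1.0]]
force: [-0.1, 0.3, -0.1]
opening: 0.0202
grip_force: 0.1
```

Request:
carry_out:
  commands:
    - [0,0,-0.01,0]
    - [0,0,-0.02,0]
    - [0,0,-0.03,0]
    - [0,0,-0.03,0]
    - [0,0,0,-0.047]
    - [0,0,0,-0.047]
    - [0,0,0,0]

```text
time_s: 4.05
tool_pos: [0.5004, -0.1231, 0.1049]
orientation: [[-1.0, -0.001, 0.002], [-0.001, 1.0, -0.0], [-0.002, -0.0, -1.0]]
force: [0.1, 0.8, -0.9]
opening: 0.0199
grip_force: 15.0
```

Request:
carry_out:
  commands:
    - [0.0126,-0.0283,0,0]
    - [0.0126,-0.0283,0,0]
    - [0.0126,-0.0283,0,0]
    - [0.0126,-0.0283,0,0]
    - [0.0126,-0.0283,0,0]
    - [0.0124,-0.0284,0,0]
    - [0,0,0.02,0]
    - [0,0,0.025,0]

```text
time_s: 4.72
tool_pos: [0.4247, -0.2965, 0.0598]
orientation: [[-1.0, 0.006, 0.004], [0.006, 1.0, -0.003], [-0.004, -0.003, -1.0]]
force: [0.8, 0.3, -0.1]
opening: 0.0199
grip_force: 15.0
```

Request:
carry_out:
  commands:
    - [0,0,0.02,0]
    - [0,0,0.012,0]
    - [0,0,0.005,0]
    - [0,0,0.002,0]
    - [0,0,0,0]
    - [0,0,0,0]

```text
time_s: 5.22
tool_pos: [0.4252, -0.2933, 0.0202]
orientation: [[-1.0, 0.0, 0.001], [0.0, 1.0, -0.001], [-0.001, -0.001, -1.0]]
force: [0.5, -0.4, 0.3]
opening: 0.0197
grip_force: 15.0
```

Request:
carry_out:
  commands:
    - [0,0,0.001,0]
    - [0,0,0.0007,0]
    - [0,0,0,0]
    - [0,0,0,0]

```text
time_s: 5.55
tool_pos: [0.4248, -0.2931, 0.0181]
orientation: [[-1.0, -0.0, 0.0], [-0.0, 1.0, -0.0], [-0.0, -0.0, -1.0]]
force: [0.5, -0.0, -0.3]
opening: 0.0198
grip_force: 15.0
```

Request:
carry_out:
  commands:
    - [0,0,0.0005,0]
    - [0,0,0.0004,0]
    - [0,0,0,0]
    - [0,0,0,0]

```text
time_s: 5.88
tool_pos: [0.4249, -0.2931, 0.0176]
orientation: [[-1.0, -0.0, 0.0], [-0.0, 1.0, 0.0], [-0.0, 0.0, -1.0]]
force: [-1.3, 0.7, 5.2]
opening: 0.0202
grip_force: 15.0
```

Contact with the floor (5 N). I'll release and back off.

Request:
carry_out:
  commands:
    - [0,0,0,0]
    - [0,0,0,0]
    - [0,0,0,0]
    - [0,0,-0.005,0]
    - [0,0,-0.02,0]
    - [0,0,-0.03,0]
    - [0,0,-0.03,0]
    - [0,0,0,0]
  claw: 0.63

```text
time_s: 6.55
tool_pos: [0.4278, -0.2952, 0.1071]
orientation: [[-1.0, 0.0, 0.009], [0.0, 1.0, -0.005], [-0.009, -0.005, -1.0]]
force: [0.6, 0.0, 0.6]
opening: 0.0319
grip_force: 0.0
```

Request:
carry_out:
  commands:
    - [-0.014,0.0365,0,0]
    - [-0.014,0.0365,0,0]
    - [-0.014,0.0365,0,0]
    - [-0.014,0.0365,0,0]
    - [-0.014,0.0365,0,0]
    - [-0.014,0.0365,0,0]
    - [0,0.037,0,0]
    - [0,0.037,0,0]

```text
time_s: 7.22
tool_pos: [0.5091, 0.002, 0.102]
orientation: [[-1.0, -0.0, 0.001], [-0.0, 1.0, 0.0], [-0.001, 0.0, -1.0]]
force: [1.1, -0.4, 0.0]
opening: 0.0321
grip_force: 0.0
```

```bash
python3 - <<'E'
from h import *
f=r.grab_frame("top")["frame"]; a=f[170:300,350:440]
f=r.grab_frame("scene")["frame"]; b=f[80:180,120:250]
cv2.imwrite("pics/b.png",np.hstack([cv2.resize(a,(360,520)),cv2.resize(b,(440,520))]))
E
```

```text
(no output)
```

View pics/b.png

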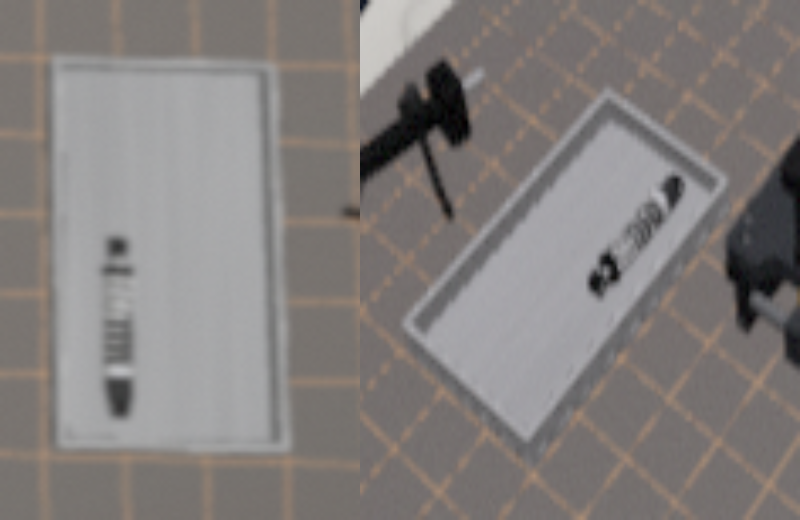

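The shock lies flat in the tray at its left side (crop (118,330)), clear of the walls. Next is the prop shaft.

Request:
carry_out:
  commands:
    - [-0.0015,-0.002,0.03,-0.028]
    - [0,0,0.03,0]
    - [0,0,0.017,0]
    - [0,0,0.008,0]
    - [0,0,0.003,0]
    - [0,0,0,0]
    - [0,0,0,0]

```text
time_s: 7.9
tool_pos: [0.5109, -0.0023, 0.0148]
orientation: [[-1.0, -0.028, 0.002], [-0.028, 1.0, 0.0], [-0.002, 0.0, -1.0]]
force: [-0.2, -1.0, 0.5]
opening: 0.0323
grip_force: 0.0
```

Request:
carry_out:
  commands:
    - [0,0,0,0]
    - [0,0,0,0]
    - [0,0,0,0]
    - [0,0,0,0]
    - [0,0,0,0]
    - [0,0,0,0]
  claw: 1

```text
time_s: 8.4
tool_pos: [0.5105, -0.0019, 0.0145]
orientation: [[-1.0, -0.028, 0.001], [-0.028, 1.0, 0.0], [-0.001, 0.0, -1.0]]
force: [-0.6, -0.4, 5.2]
opening: 0.0133
grip_force: 15.0
```

Request:
carry_out:
  commands:
    - [0,0,-0.01,0]
    - [0,0,-0.02,0]
    - [0,0,-0.03,0]
    - [0,0,-0.03,0.028]
    - [0,0,0,0]
    - [0,0,0,0]

```text
time_s: 8.9
tool_pos: [0.5113, -0.0019, 0.1058]
orientation: [[-1.0, -0.0, 0.004], [-0.0, 1.0, 0.0], [-0.004, 0.0, -1.0]]
force: [-1.0, 1.1, -0.6]
opening: 0.0135
grip_force: 15.0
```

Request:
carry_out:
  commands:
    - [0.0076,-0.034,0,0]
    - [0.0076,-0.034,0,0]
    - [0.0076,-0.034,0,0]
    - [0.0076,-0.034,0,0]
    - [0.0076,-0.034,0,0]
    - [0.0076,-0.034,0,0]
    - [0.0076,-0.034,0,0]
    - [0.0076,-0.034,0,0]

```text
time_s: 9.57
tool_pos: [0.4476, -0.275, 0.1026]
orientation: [[-1.0, -0.001, -0.003], [-0.001, 1.0, 0.001], [0.003, 0.001, -1.0]]
force: [0.1, -0.5, -0.3]
opening: 0.0134
grip_force: 15.0
```

Request:
carry_out:
  commands:
    - [0.0076,-0.034,0,0]
    - [0.0076,-0.034,0,0]
    - [0,0,0.025,0]
    - [0,0,0.03,0]
    - [0,0,0.018,0]
    - [0,0,0.008,0]
    - [0,0,0,0]
    - [0,0,0,0]

```text
time_s: 10.23
tool_pos: [0.434, -0.3418, 0.0225]
orientation: [[-1.0, -0.001, -0.001], [-0.001, 1.0, 0.001], [0.001, 0.001, -1.0]]
force: [0.3, -0.3, -0.5]
opening: 0.0133
grip_force: 15.0
```

Request:
carry_out:
  commands:
    - [0,0,0.0025,0]
    - [0,0,0.001,0]
    - [0,0,0,0]
    - [0,0,0,0]

```text
time_s: 10.57
tool_pos: [0.4346, -0.3421, 0.0201]
orientation: [[-1.0, -0.0, 0.001], [-0.0, 1.0, -0.001], [-0.001, -0.001, -1.0]]
force: [0.3, 1.1, -0.3]
opening: 0.0134
grip_force: 15.0
```

Request:
carry_out:
  commands:
    - [0,0,0.0005,0]
    - [0,0,0.0005,0]
    - [0,0,0,0]
    - [0,0,0,0]

```text
time_s: 10.9
tool_pos: [0.4342, -0.342, 0.0184]
orientation: [[-1.0, -0.0, 0.0], [-0.0, 1.0, 0.0], [-0.0, 0.0, -1.0]]
force: [0.3, 1.2, 0.2]
opening: 0.0132
grip_force: 15.0
```

Request:
carry_out:
  commands:
    - [0,0,0.0005,0]
    - [0,0,0.0003,0]
    - [0,0,0,0]
    - [0,0,0,0]

```text
time_s: 11.23
tool_pos: [0.4343, -0.3421, 0.0183]
orientation: [[-1.0, -0.0, 0.0], [-0.0, 1.0, 0.0], [-0.0, 0.0, -1.0]]
force: [-1.0, 0.9, 5.7]
opening: 0.0134
grip_force: 15.0
```

Request:
carry_out:
  commands:
    - [0,0,0,0]
    - [0,0,0,0]
    - [0,0,0,0]
    - [0,0,-0.005,0]
    - [0,0,-0.02,0]
    - [0,0,-0.03,0]
    - [0,0,-0.03,0]
    - [0,0,0,0]
  claw: 0.7

```text
time_s: 11.9
tool_pos: [0.4372, -0.3446, 0.1081]
orientation: [[-1.0, 0.0, 0.009], [0.0, 1.0, -0.006], [-0.009, -0.006, -1.0]]
force: [-0.0, -0.6, 0.9]
opening: 0.0259
grip_force: 0.0
```

Request:
carry_out:
  commands:
    - [-0.0216,0.0245,0,0]
    - [-0.0216,0.0245,0,0]
    - [-0.0216,0.0245,0,0]
    - [-0.0216,0.0245,0,0]
    - [-0.0216,0.0245,0,0]
    - [-0.0216,0.0245,0,0]
    - [-0.0216,0.0245,0,0]
    - [-0.0216,0.0245,0,0]
  claw: 0.2

```text
time_s: 12.57
tool_pos: [0.6077, -0.1446, 0.1025]
orientation: [[-1.0, -0.0, -0.0], [-0.0, 1.0, 0.0], [0.0, 0.0, -1.0]]
force: [-0.9, 0.2, 0.2]
opening: 0.0672
grip_force: 0.0
```

Request:
carry_out:
  commands:
    - [-0.0216,0.0245,0,0]
    - [-0.0216,0.0245,0,0]
    - [0,0,0,0]
    - [0,0,0,0]

```text
time_s: 12.9
tool_pos: [0.6511, -0.094, 0.102]
orientation: [[-1.0, -0.005, -0.0], [-0.005, 1.0, 0.001], [0.0, 0.001, -1.0]]
force: [-0.3, -0.1, -0.7]
opening: 0.0694
grip_force: 0.0
```

```bash
python3 - <<'E'
from h import *
F=r.grab_frame("top");f=F["frame"]; a=f[170:300,350:440]
f=r.grab_frame("scene")["frame"]; b=f[80:230,120:250]
cv2.imwrite("pics/c.png",np.hstack([cv2.resize(a,(360,520)),cv2.resize(b,(440,520))]))
print(r.read_state()["tool_pos"])
E
```

```text
[ 0.64932169 -0.09805056  0.10222152]
```

View pics/c.png

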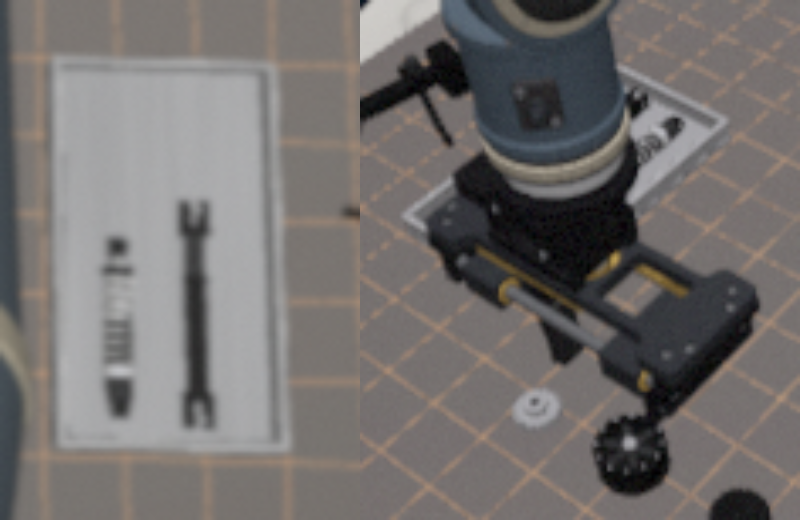

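The shaft lies flat beside the shock (crop (197,310)) and the gripper is above the wheel. Next I'll pick the wheel up.

Request:
carry_out:
  commands:
    - [-0.0007,0.0005,0.03,0]
    - [0,0,0.028,0]
    - [0,0,0.018,0]
    - [0,0,0.007,0]
    - [0,0,0.002,0]
    - [0,0,0,0]
    - [0,0,0,0]

```text
time_s: 13.58
tool_pos: [0.6516, -0.0974, 0.019]
orientation: [[-1.0, 0.001, 0.002], [0.001, 1.0, -0.0], [-0.002, -0.0, -1.0]]
force: [-0.4, 0.5, -0.3]
opening: 0.0696
grip_force: 0.0
```

Request:
carry_out:
  commands:
    - [0,0,0,0]
    - [0,0,0,0]
    - [0,0,0,0]
    - [0,0,0,0]
    - [0,0,0,0]
    - [0,0,0,0]
  claw: 1

```text
time_s: 14.08
tool_pos: [0.6512, -0.0964, 0.0182]
orientation: [[-1.0, -0.0, 0.001], [-0.0, 1.0, 0.0], [-0.001, 0.0, -1.0]]
force: [0.4, -0.4, 2.4]
opening: 0.0487
grip_force: 15.0
```

Request:
carry_out:
  commands:
    - [0,0,-0.01,0]
    - [0,0,-0.02,0]
    - [0,0,-0.03,0]
    - [0,0,-0.03,0]
    - [0,0,0,0]
    - [0,0,0,0]

```text
time_s: 14.58
tool_pos: [0.6522, -0.0967, 0.1102]
orientation: [[-1.0, -0.0, 0.005], [-0.0, 1.0, -0.0], [-0.005, -0.0, -1.0]]
force: [0.1, 0.1, -0.7]
opening: 0.0484
grip_force: 15.0
```

Request:
carry_out:
  commands:
    - [0.0142,-0.0319,0,0]
    - [0.0142,-0.0319,0,0]
    - [0.0142,-0.0319,0,0]
    - [0.0142,-0.0319,0,0]
    - [0.0142,-0.0319,0,0]
    - [0.0142,-0.0319,0,0]
    - [0.0142,-0.0319,0,0]
    - [0,0,0.02,0]

```text
time_s: 15.25
tool_pos: [0.5477, -0.3307, 0.0901]
orientation: [[-1.0, 0.012, 0.002], [0.012, 1.0, -0.009], [-0.002, -0.009, -1.0]]
force: [0.9, -2.2, 0.4]
opening: 0.0486
grip_force: 15.0
```

Request:
carry_out:
  commands:
    - [0,0,0.03,0]
    - [0,0,0.018,0]
    - [0,0,0.01,0]
    - [0,0,0.004,0]
    - [0,0,0.002,0]
    - [0,0,0,0]
    - [0,0,0,0]
    - [0,0,0,0]

```text
time_s: 15.92
tool_pos: [0.5523, -0.3201, 0.0248]
orientation: [[-1.0, -0.0, 0.002], [-0.0, 1.0, -0.001], [-0.002, -0.001, -1.0]]
force: [0.3, -0.7, -0.9]
opening: 0.0488
grip_force: 15.0
```

Request:
carry_out:
  commands:
    - [0,0,0.0008,0]
    - [0,0,0.0005,0]
    - [0,0,0.0002,0]
    - [0,0,0,0]

```text
time_s: 16.25
tool_pos: [0.5515, -0.3198, 0.0223]
orientation: [[-1.0, -0.0, 0.0], [-0.0, 1.0, 0.0], [-0.0, 0.0, -1.0]]
force: [1.0, 0.2, -0.9]
opening: 0.0487
grip_force: 15.0
```

Request:
carry_out:
  commands:
    - [0,0,0.0003,0]
    - [0,0,0.0002,0]
    - [0,0,0,0]
    - [0,0,0,0]

```text
time_s: 16.58
tool_pos: [0.5516, -0.3198, 0.0222]
orientation: [[-1.0, -0.0, 0.0], [-0.0, 1.0, 0.0], [-0.0, 0.0, -1.0]]
force: [-1.2, 0.8, 6.1]
opening: 0.0485
grip_force: 15.0
```

Request:
carry_out:
  commands:
    - [0,0,0,0]
    - [0,0,0,0]
    - [0,0,0,0]
    - [0,0,-0.005,0]
    - [0,0,-0.02,0]
    - [0,0,-0.03,0]
    - [0,0,-0.03,0]
    - [0,0,0,0]
  claw: 0.28

```text
time_s: 17.25
tool_pos: [0.555, -0.3221, 0.113]
orientation: [[-1.0, 0.0, 0.01], [0.0, 1.0, -0.005], [-0.01, -0.005, -1.0]]
force: [0.6, -0.7, 0.4]
opening: 0.0629
grip_force: 0.0
```

Request:
carry_out:
  commands:
    - [-0.01,0.0365,0,0]
    - [-0.01,0.0365,0,0]
    - [-0.01,0.0365,0,0]
    - [-0.01,0.0365,0,0]
    - [-0.01,0.0365,0,0]
    - [-0.01,0.0365,0,0]
    - [-0.01,0.0365,0,0]
    - [-0.01,0.0365,0,0]
  claw: 0.35

```text
time_s: 17.92
tool_pos: [0.6316, -0.026, 0.1066]
orientation: [[-1.0, -0.0, 0.0], [-0.0, 1.0, 0.0], [-0.0, 0.0, -1.0]]
force: [1.1, -0.2, 0.4]
opening: 0.0565
grip_force: 0.0
```

Request:
carry_out:
  commands:
    - [-0.01,0.0365,0,0]
    - [-0.01,0.0365,0,0]
    - [-0.0095,0.037,0,0]
    - [0,0,0,0]
    - [0,0,0,0]
    - [0,0,0,0]

```text
time_s: 18.42
tool_pos: [0.6606, 0.0818, 0.1062]
orientation: [[-1.0, -0.001, -0.001], [-0.001, 1.0, -0.001], [0.001, -0.001, -1.0]]
force: [-0.3, -0.8, 0.4]
opening: 0.0564
grip_force: 0.0
```

```bash
python3 - <<'E'
from h import *
F=r.grab_frame("top");f=F["frame"]; a=f[170:300,350:440]
f=r.grab_frame("scene")["frame"]; b=f[80:300,120:340]
cv2.imwrite("pics/d.png",np.hstack([cv2.resize(a,(300,433)),cv2.resize(b,(433,433))]))
print(r.read_state()["tool_pos"])
E
```

```text
[0.66071135 0.07996787 0.10652539]
```

View pics/d.png

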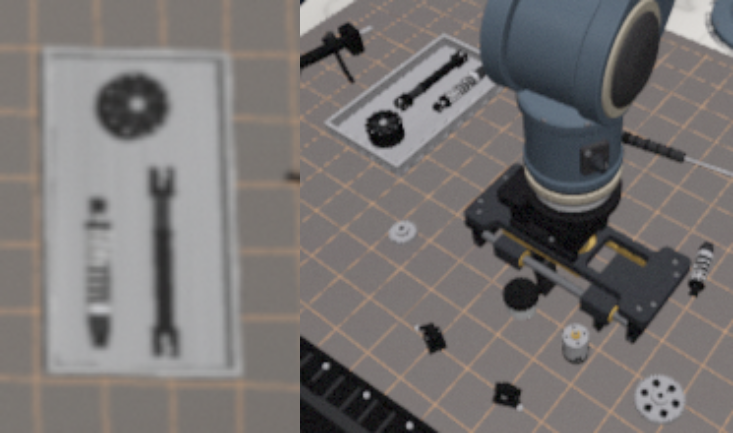

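The wheel lies flat in the tray, clear of both neighbours (crop (132,105)), and the motor stands untouched at (575,345). Next I'll pick the motor.

Request:
carry_out:
  commands:
    - [0,0.001,0.02,0]
    - [0,0,0.03,0]
    - [0,0,0.025,0]
    - [0,0,0.01,0]
    - [0,0,0.002,0]
    - [0,0,0,0]
    - [0,0,0,0]

```text
time_s: 19.1
tool_pos: [0.6621, 0.0827, 0.0211]
orientation: [[-1.0, 0.001, 0.002], [0.001, 1.0, 0.0], [-0.002, 0.0, -1.0]]
force: [-1.1, 0.6, 0.4]
opening: 0.0563
grip_force: 0.0
```

Request:
carry_out:
  commands:
    - [0,0,0,0]
    - [0,0,0,0]
    - [0,0,0,0]
    - [0,0,0,0]
    - [0,0,0,0]
    - [0,0,0,0]
  claw: 1

```text
time_s: 19.6
tool_pos: [0.661, 0.0833, 0.0199]
orientation: [[-1.0, -0.0, 0.0], [-0.0, 1.0, 0.0], [-0.0, 0.0, -1.0]]
force: [-0.7, 0.1, 2.2]
opening: 0.0276
grip_force: 15.0
```

Request:
carry_out:
  commands:
    - [0,0,0,0]
    - [0,0,-0.01,0]
    - [0,0,-0.02,0]
    - [0,0,-0.03,0]
    - [0,0,-0.02,0]
    - [0,0,0,0]
    - [0,0,0,0]

```text
time_s: 20.18
tool_pos: [0.6618, 0.0833, 0.1014]
orientation: [[-1.0, -0.0, 0.003], [-0.0, 1.0, 0.001], [-0.003, 0.001, -1.0]]
force: [-0.6, 1.0, -1.4]
opening: 0.0278
grip_force: 15.0
```

Request:
carry_out:
  commands:
    - [0.0156,0.0256,0,0]
    - [0.0156,0.0256,0,0]
    - [0.0156,0.0256,0,0]
    - [0.0156,0.0256,0,0]
    - [0.0156,0.0256,0,0]
    - [0.0156,0.0256,0,0]
    - [0.0156,0.0256,0,0]
    - [0.0156,0.0256,0,0]

```text
time_s: 20.85
tool_pos: [0.534, 0.2885, 0.0981]
orientation: [[-1.0, -0.0, -0.003], [-0.0, 1.0, -0.002], [0.003, -0.002, -1.0]]
force: [0.8, -0.2, -0.3]
opening: 0.0273
grip_force: 15.0
```

Request:
carry_out:
  commands:
    - [0.0156,0.0256,0,0]
    - [0.0156,0.0256,0,0]
    - [0,0,0.02,0]
    - [0,0,0.025,0]
    - [0,0,0.017,0]
    - [0,0,0.008,0]
    - [0,0,0.003,0]
    - [0,0,0,0]

```text
time_s: 21.52
tool_pos: [0.5043, 0.3386, 0.0256]
orientation: [[-1.0, 0.0, -0.002], [0.0, 1.0, -0.001], [0.002, -0.001, -1.0]]
force: [-0.8, 0.5, -0.4]
opening: 0.0276
grip_force: 15.0
```

Request:
carry_out:
  commands:
    - [0,0,0.001,0]
    - [0,0,0,0]
    - [0,0,0,0]

```text
time_s: 21.77
tool_pos: [0.5055, 0.3395, 0.0266]
orientation: [[-1.0, 0.0, 0.001], [0.0, 1.0, 0.001], [-0.001, 0.001, -1.0]]
force: [-0.1, 0.9, -0.5]
opening: 0.0276
grip_force: 15.0
```

Request:
carry_out:
  commands:
    - [0,0,0.0005,0]
    - [0,0,0.0005,0]
    - [0,0,0,0]
    - [0,0,0,0]

```text
time_s: 22.1
tool_pos: [0.5049, 0.3392, 0.0248]
orientation: [[-1.0, -0.0, 0.0], [-0.0, 1.0, 0.0], [-0.0, 0.0, -1.0]]
force: [0.1, -0.4, 0.6]
opening: 0.0276
grip_force: 15.0
```

Request:
carry_out:
  commands:
    - [0,0,0.0004,0]
    - [0,0,0,0]
    - [0,0,0,0]
    - [0,0,0,0]

```text
time_s: 22.43
tool_pos: [0.5048, 0.3392, 0.0242]
orientation: [[-1.0, -0.0, -0.0], [-0.0, 1.0, -0.0], [0.0, -0.0, -1.0]]
force: [-0.3, -0.0, -0.2]
opening: 0.0275
grip_force: 15.0
```

Request:
carry_out:
  commands:
    - [0,0,0.0004,0]
    - [0,0,0.0002,0]
    - [0,0,0,0]
    - [0,0,0,0]

```text
time_s: 22.77
tool_pos: [0.5049, 0.3392, 0.0239]
orientation: [[-1.0, -0.0, 0.0], [-0.0, 1.0, 0.0], [-0.0, 0.0, -1.0]]
force: [-0.1, -0.8, 2.1]
opening: 0.0277
grip_force: 15.0
```

Request:
carry_out:
  commands:
    - [0,0,0,0]
    - [0,0,0,0]
    - [0,0,0,0]
    - [0,0,-0.005,0]
    - [0,0,-0.02,0]
    - [0,0,-0.03,0]
    - [0,0,-0.03,0]
    - [0,0,0,0]
  claw: 0.5

```text
time_s: 23.43
tool_pos: [0.5083, 0.3415, 0.1149]
orientation: [[-1.0, 0.0, 0.009], [0.0, 1.0, 0.007], [-0.009, 0.007, -1.0]]
force: [0.5, 0.1, 0.1]
opening: 0.0437
grip_force: 0.0
```

Request:
carry_out:
  commands:
    - [-0.0189,-0.0194,0,0]
    - [-0.0189,-0.0194,0,0]
    - [-0.0189,-0.0194,0,0]
    - [-0.0189,-0.0194,0,0]
    - [-0.0189,-0.0194,0,0]
    - [-0.0189,-0.0194,0,0]
    - [-0.0189,-0.0194,0,0]
    - [-0.0189,-0.0194,0,0]
  claw: 0.2

```text
time_s: 24.1
tool_pos: [0.6568, 0.183, 0.1086]
orientation: [[-1.0, -0.0, -0.0], [-0.0, 1.0, 0.0], [0.0, 0.0, -1.0]]
force: [1.1, -0.1, -1.7]
opening: 0.0693
grip_force: 0.0
```

Request:
carry_out:
  commands:
    - [0,0,0,0]
    - [0,0,0,0]
    - [0,0,0,0]

```text
time_s: 24.35
tool_pos: [0.6554, 0.1847, 0.1083]
orientation: [[-1.0, -0.001, -0.001], [-0.001, 1.0, 0.001], [0.001, 0.001, -1.0]]
force: [0.9, 1.1, 0.1]
opening: 0.0693
grip_force: 0.0
```

```bash
python3 - <<'E'
from h import *
F=r.grab_frame("top");f=F["frame"]; a=f[185:265,85:165]
f=r.grab_frame("scene")["frame"]; b=f[200:320,270:460]
cv2.imwrite("pics/e.png",np.hstack([cv2.resize(a,(250,250)),cv2.resize(b,(396,250))]))
print(r.read_state()["tool_pos"])
E
```

```text
[0.65501876 0.18584918 0.10848611]
```

View pics/e.png

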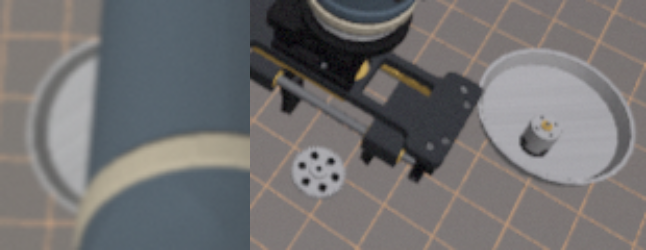

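The motor stands upright in the dish (crop (540,133)). Next I'll go down to the large gear.

Request:
carry_out:
  commands:
    - [-0.0005,0,0.02,0]
    - [0,0,0.03,0]
    - [0,0,0.025,0]
    - [0,0,0.013,0]
    - [0,0,0.004,0]
    - [0,0,0,0]
    - [0,0,0,0]
    - [0,0,0,0]

```text
time_s: 25.12
tool_pos: [0.6578, 0.1846, 0.0185]
orientation: [[-1.0, -0.0, 0.003], [-0.0, 1.0, 0.001], [-0.003, 0.001, -1.0]]
force: [-0.8, 0.0, -0.4]
opening: 0.0695
grip_force: 0.0
```

Request:
carry_out:
  commands:
    - [0,0,0.001,0]
    - [0,0,0,0]
    - [0,0,0,0]
    - [0,0,0,0]

```text
time_s: 25.45
tool_pos: [0.6568, 0.184, 0.0161]
orientation: [[-1.0, -0.0, 0.001], [-0.0, 1.0, 0.0], [-0.001, 0.0, -1.0]]
force: [0.3, -0.7, -0.0]
opening: 0.0696
grip_force: 0.0
```

Request:
carry_out:
  commands:
    - [0,0,0.001,0]
    - [0,0,0.001,0]
    - [0,0,0.001,0]
    - [0,0,0,0]
    - [0,0,0,0]

```text
time_s: 25.87
tool_pos: [0.6564, 0.184, 0.0124]
orientation: [[-1.0, -0.0, -0.0], [-0.0, 1.0, -0.0], [0.0, -0.0, -1.0]]
force: [-0.1, -0.3, 0.8]
opening: 0.0695
grip_force: 0.0
```

Request:
carry_out:
  commands:
    - [0,0,0,0]
    - [0,0,0,0]
    - [0,0,0,0]
    - [0,0,0,0]
    - [0,0,0,0]
    - [0,0,0,0]
  claw: 1
  force: 20

```text
time_s: 26.37
tool_pos: [0.6566, 0.184, 0.0127]
orientation: [[-1.0, -0.0, 0.0], [-0.0, 1.0, 0.0], [-0.0, 0.0, -1.0]]
force: [0.0, 0.0, 0.5]
opening: 0.0511
grip_force: 20.0
```

Request:
carry_out:
  commands:
    - [0,0,0,0]
    - [0,0,-0.01,0]
    - [0,0,-0.02,0]
    - [0,0,-0.03,0]
    - [0,0,-0.02,0]
    - [0,0,0,0]
    - [0,0,0,0]

```text
time_s: 26.95
tool_pos: [0.6574, 0.1842, 0.0944]
orientation: [[-1.0, -0.0, 0.003], [-0.0, 1.0, 0.001], [-0.003, 0.001, -1.0]]
force: [-0.3, -0.0, -1.5]
opening: 0.051
grip_force: 20.0
```

Request:
carry_out:
  commands:
    - [0.0264,0.0194,0,0]
    - [0.0264,0.0194,0,0]
    - [0.0264,0.0194,0,0]
    - [0.0264,0.0194,0,0]
    - [0.0264,0.0194,0,0]
    - [0.0264,0.0194,0,0]
    - [0.0264,0.0194,0,0]
    - [0.0264,0.0194,0,0]

```text
time_s: 27.62
tool_pos: [0.4429, 0.3391, 0.0912]
orientation: [[-1.0, -0.0, -0.002], [-0.0, 1.0, -0.002], [0.002, -0.002, -1.0]]
force: [-0.4, 0.5, -2.1]
opening: 0.0508
grip_force: 20.0
```

Request:
carry_out:
  commands:
    - [0,0,0,0]
    - [0,0,0.015,0]
    - [0,0,0.025,0]
    - [0,0,0.02,0]
    - [0,0,0.008,0]
    - [0,0,0.002,0]
    - [0,0,0,0]
    - [0,0,0,0]

```text
time_s: 28.28
tool_pos: [0.4458, 0.3394, 0.0232]
orientation: [[-1.0, -0.0, 0.001], [-0.0, 1.0, 0.001], [-0.001, 0.001, -1.0]]
force: [0.6, 0.1, -2.3]
opening: 0.0512
grip_force: 20.0
```

Request:
carry_out:
  commands:
    - [0,0,0.001,0]
    - [0,0,0.001,0]
    - [0,0,0,0]
    - [0,0,0,0]
    - [0,0,0,0]

```text
time_s: 28.7
tool_pos: [0.4455, 0.3393, 0.021]
orientation: [[-1.0, -0.0, 0.0], [-0.0, 1.0, 0.001], [-0.0, 0.001, -1.0]]
force: [-0.4, 0.8, -0.9]
opening: 0.0511
grip_force: 20.0
```

Request:
carry_out:
  commands:
    - [0,0,0.001,0]
    - [0,0,0.001,0]
    - [0,0,0.0008,0]
    - [0,0,0,0]
    - [0,0,0,0]

```text
time_s: 29.12
tool_pos: [0.4453, 0.3391, 0.0177]
orientation: [[-1.0, -0.0, -0.0], [-0.0, 1.0, -0.0], [0.0, -0.0, -1.0]]
force: [-0.4, -0.1, -1.1]
opening: 0.0512
grip_force: 20.0
```

Request:
carry_out:
  commands:
    - [0,0,0.0003,0]
    - [0,0,0.0003,0]
    - [0,0,0,0]
    - [0,0,0,0]

```text
time_s: 29.45
tool_pos: [0.4453, 0.3392, 0.0172]
orientation: [[-1.0, -0.0, -0.0], [-0.0, 1.0, 0.0], [0.0, 0.0, -1.0]]
force: [0.0, -0.0, -0.9]
opening: 0.051
grip_force: 20.0
```

Request:
carry_out:
  commands:
    - [0,0,0.0004,0]
    - [0,0,0.0003,0]
    - [0,0,0,0]
    - [0,0,0,0]

```text
time_s: 29.78
tool_pos: [0.4454, 0.3392, 0.0166]
orientation: [[-1.0, -0.0, 0.0], [-0.0, 1.0, 0.0], [-0.0, 0.0, -1.0]]
force: [0.6, 0.2, -0.2]
opening: 0.051
grip_force: 20.0
```

Request:
carry_out:
  commands:
    - [0,0,0.0003,0]
    - [0,0,0,0]
    - [0,0,0,0]

```text
time_s: 30.03
tool_pos: [0.4454, 0.3392, 0.0166]
orientation: [[-1.0, -0.0, 0.0], [-0.0, 1.0, 0.0], [-0.0, 0.0, -1.0]]
force: [-2.0, -0.9, 5.0]
opening: 0.0514
grip_force: 20.0
```

Contact. I'll release, lift, and swing back so the view is clear.

Request:
carry_out:
  commands:
    - [0,0,0,0]
    - [0,0,0,0]
    - [0,0,0,0]
    - [0,0,-0.005,0]
    - [0,0,-0.02,0]
    - [0,0,-0.03,0]
    - [0,0,-0.03,0]
    - [0,0,-0.03,0]
  claw: 0.3

```text
time_s: 30.7
tool_pos: [0.4452, 0.339, 0.1326]
orientation: [[-1.0, -0.0, -0.0], [-0.0, 1.0, -0.0], [0.0, -0.0, -1.0]]
force: [-0.2, 1.0, 0.3]
opening: 0.0609
grip_force: 0.0
```

Request:
carry_out:
  commands:
    - [0.015,0.035,-0.01,0]
    - [0.015,0.035,-0.01,0]
    - [0.015,0.035,-0.01,0]
    - [0.015,0.035,-0.01,0]
    - [0.015,0.035,-0.01,0]
    - [0.015,0.035,-0.01,0]
    - [0.015,0.035,-0.01,0]
    - [0.015,0.035,-0.01,0]

```text
time_s: 31.37
tool_pos: [0.3242, 0.6206, 0.2121]
orientation: [[-1.0, -0.0, 0.0], [-0.0, 1.0, 0.0], [-0.0, 0.0, -1.0]]
force: [0.3, -0.0, -0.7]
opening: 0.0609
grip_force: 0.0
```

```bash
python3 - <<'E'
from h import *
a=r.grab_frame("top")["frame"][110:300,60:460]
b=r.grab_frame("scene")["frame"][80:320,110:490]
cv2.imwrite("pics/f.png",np.hstack([cv2.resize(a,(440,209)),cv2.resize(b,(331,209))]) if 0 else np.vstack([cv2.resize(a,(600,285)),cv2.resize(b,(600,315))[:, :]])[:600])
E
```

```text
(no output)
```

View pics/f.png

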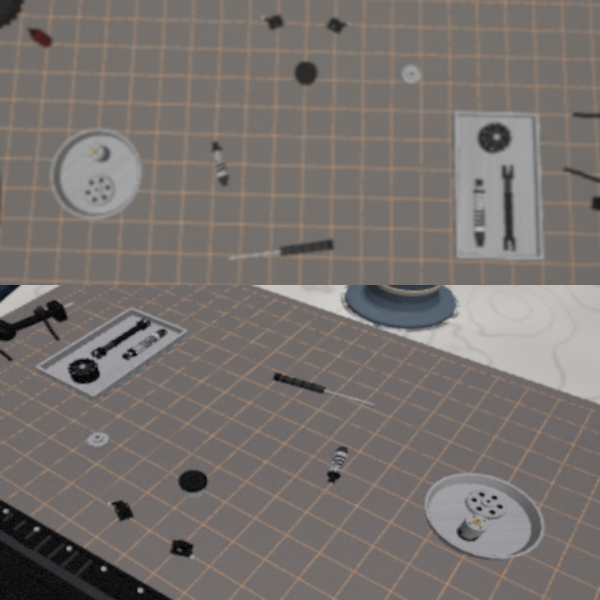

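Both kits are complete. The tray holds the shock (480,212), shaft (508,208) and wheel (494,137), and the dish holds the upright motor (98,153) and the flat gear (98,190). The small gear, jar and short shock have not moved.

```bash
python3 -c "
from cell import r
print(r.close_job())"
```

```text
the job is handed in; nothing more can be done
None
```

I made up both kits and handed the job in at about 31 s: the tray has the long shock, propeller shaft and wheel, the dish has the motor and large gear, and the other parts stayed where they were.

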